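# Free the glued part and sort the bench

## Robot

A 6-joint arm with a two-finger parallel gripper is mounted at the origin on a cart in front of the work surface, level with it; the furniture and walls round the work are solid. World frame = base frame: x ahead of the robot, y to its left, z up, the work surface at z = 0. Lengths are in m, angles in degrees, forces in N, time in s.
With the tool pointing down it reaches from about 0.35 to 0.875 m from the base axis. Payload 4.2 kg.
Tool frame: the origin (TCP) lies midway between the tips of the shut fingers; the grasp point (between the pads) lies 19 mm behind it; z points along the fingers, y is the line along which they close (so a half turn about z gives the same grasp; the last joint's range is limited). The gripper opens to 87 mm and grips with 3 to 60 N. Pads are 19 mm wide; open, the fingers measure 117 mm over their backs; the gripper's body (75 mm by 190 mm) begins 51 mm behind the grasp point.
Start: joints at [-50.099, 22.042, 0.453, 0, -68.411, -14.817], TCP at [0.265, -0.566, 0.223] pointing down, gripper open.
Joint ranges: [-179.83, 179.83], [-69.29, 118.12], [-61.27, 80.66], [-181.25, 117.63], [-171.15, -9.14], [-177.46, 177.46]. Speed limits (degrees/s): [159.86, 159.86, 180, 180, 180, 180].

## Interface

Orientations are given as [roll, pitch, yaw] about the fixed x, y, z axes, in that order (R = Rz(yaw) Ry(pitch) Rx(roll)).
In Python, from workcell import env gives the robot as it stands. The module is installed in compiled form; this text tells all that it offers. Calls block until the motion is done:
- env.goto(position, orientation): joint-space move of the TCP to a pose.
- env.move_straight(position, rotation=None, rate=0.15, force_limit=None): straight line of the TCP; rotation=None keeps the orientation; rate is the mean speed in m/s. With force_limit (N) it stops when the force on the tool has changed by that much, and returns True; else False.
- env.set_joints(angles): joint-space move.
- env.gripper_to(opening, grasp_force=None): opening from 0.0 (shut) to 1.0 (fully open); grasp_force is the grip in N (None keeps the last); returns when the fingers have stopped.
- env.dwell(seconds).
- env.inverse_kinematics(position, orientation): joint angles nearest the present ones, or None.
- env.read_state(): the state.
- env.grab_frame(name): name is "scene" or "top"; returns a dict with "image" (400x640x3 uint8, blue, green, red), "fx", "fy", "cx", "cy" (pixels), "position" and "orientation" of the camera in the world. Camera axes: x right, y up, looking along -z (the intrinsics and any distortion apply to the point x, -y, -z); pixel columns grow to the right and rows downward; lengths in m; the calibration is good to about 2 mm. A picture is of the moment at which its call begins. There is no depth.
A pose or a line that the arm cannot do raises env.Unreachable and nothing moves.
- env.close_job(): hands the job in; it is judged then, once.
Trained networks look in a picture, given as the dict that the camera call returned (one of the last four; its "shot" number tells which), for a name from the list of things; names that differ only in an ending like _2 or _b are one class to them, and where a whole thing is asked for, a point or a joint stands for the part that bears it (a point fixed in the world has none). Each returns a list of dicts, best first, with "score" (0 to 1); they miss things now and then, are a little off and sometimes report something else, mostly with a low value. They report only what shows in the picture. A call takes as long as a camera call.
- env.search_frame(picture, thing): "xyz" ([x, y, z] in m, in world coordinates, good to about 4 mm: the middle of the surface that is visible of it).
- env.trace(picture, thing): "mask" (400x640 bool, what is visible of it).
The state is a dict: "clock": time; "joint_positions": joint angles; "qvel": joint speeds; "joint_torque": joint torques, N m; "position": TCP position; "tool_rot": TCP orientation; "force": force on the tool from outside, world axes, zero at the start; "wrist_torque": the same for the moment, N m; "opening": opening from 0.0 (shut) to 1.0 (fully open); "finger_force": force on a finger pad.
Only numpy, scipy, OpenCV 4.12 (cv2) and the standard library are available. Lean on these libraries where they do the work, as an engineer would, in place of code of your own. Each camera call takes 0.05 s, during which the arm holds its last target. There are 200 camera calls.

## Task

The glue has set, so clear the bench: swing the hold-down bar of the little wooden gluing jig right back and leave it open, and only then take the model part out from under it and lay it flat in the square tray. Lay the side cutters flat in the long tray, stand the small paint jar upright in the small round cup and the large jar upright in the large round cup, without tipping a jar over on the way. Let go of everything and leave it at rest.

Things in the scene. Friction and masses are not known exactly. Their poses are not given: they have to be found in the camera images.
- part: Red plastic model part (hull shape), 18 x 42 mm, 11 mm high, about 20 g. Origin: centre of its underside; y along its length, z up. At the start it lies lengthwise under the hold-down bar (1 mm of air) on the jig's rest, 14 mm wide, top 20 mm over the desk. Grip low across its 18 mm width (sides lean in a little towards the top); only the jig's 8 mm thick, 50 mm wide base lies beside it
- cutters: Side cutters with red handles, lying flat, 126 mm long, up to 47 mm wide over the handles, 12 mm thick, about 95 g. Origin: centre of the underside; y along the tool from the jaw tips (-63 mm) to the handle ends (+63 mm), z up. The jaw end from y = -63 to -24 mm is at most 20 mm wide and easy to grip, best near y = -27 mm
- small_jar: Small paint jar with screw lid, 36 mm diameter, 44 mm tall, about 50 g. Origin: centre of its underside, z up. Lid 35 mm diameter from 29 mm up to the top
- large_jar: Large paint jar with grey screw lid, 52 mm diameter, 59 mm tall, about 100 g. Origin: centre of its underside, z up
- square_tray: Fixed square grey plastic tray, 92 x 92 mm outside, walls 4 mm thick and 15 mm high, floor 4 mm above the desk. Origin: centre of its underside; x and y along its sides
- long_tray: Fixed long grey plastic tray, 74 mm (x) by 170 mm (y) outside, walls 4 mm thick and 15 mm high, floor 4 mm above the desk. Origin: centre of its underside; y along its length
- small_cup: Fixed small round grey plastic cup, open at the top, 62 mm outside and 54 mm inside diameter, 14 mm high, floor 4 mm above the desk. Origin: centre of its underside
- large_cup: Fixed large round grey plastic cup, open at the top, 80 mm outside and 72 mm inside diameter, 16 mm high, floor 4 mm above the desk. Origin: centre of its underside
- bar_grip (a point): Centre of the black grip at the free end of the steel hold-down bar, 36 mm above the desk when down; 12 (x) by 24 (y) by 10 (z) mm. Its frame turns with the bar: x points along the bar to the hinge, y is parallel to the hinge axis, z is up when the bar is down. The hinge axis lies 102 mm along +x at the same height. Bar 7 mm wide and thick. The part's middle is about 37 mm along +x
- hold_bar (a joint): Hinge of the hold-down bar, rad: 0 = level over the part; grows as the free end is lifted up and over towards the hinge; stop at 1.8. About 50 g, light hinge: falls shut if released below about 1.5, falls open to its stop and stays there if released past about 1.65

How it is judged:
By the outcome, as a careful person would: the job done as asked, in the order asked, and still so for the second after the job is handed in, with the robot touching nothing.
It also fails if it takes over 136 s, if anything falls off the work surface, if the arm or the gripper's body presses on something with over 40 N, if the wrist force passes 120 N, or if a joint passes its speed limit or range.

## Working session

There is one attempt and no reset: what is moved stays moved. The work goes in short steps, each a Python script; the robot and the scene stay as the last script left them, time stands still between calls to the robot, and variables do not carry over. Pictures are saved under pics/ and viewed, at most 14 in all, crops included, and the job is handed in when it is done.

```bash
mkdir -p pics; python3 - <<'E'
from workcell import env
import cv2
names="part cutters small_jar large_jar square_tray long_tray small_cup large_cup bar_grip".split()
for c in ("top","scene"):
    f=env.grab_frame(c); cv2.imwrite(f"pics/{c}0.png",f["image"])
    print(c,f["fx"],f["fy"],f["cx"],f["cy"],f["position"],f["orientation"],[k for k in f])
    for n in names:
        r=env.search_frame(f,n); print(n,[( [round(v,3) for v in d["xyz"]],round(d["score"],2)) for d in r[:2]])
print(env.read_state())
E
```

```text
top 393.32911546107687 393.32911546107687 324.0925330824818 198.99130719769346 [0.34847338 0.07533177 0.90910131] [ 1.06214341e+01 -5.66350188e-02 -9.04520552e+01] ['image', 'fx', 'fy', 'cx', 'cy', 'position', 'orientation', 'shot']
part [([0.505, 0.263, 0.028], 0.47)]
cutters [([0.41, -0.189, 0.01], 0.88), ([0.626, 0.272, 0.006], 0.73)]
small_jar [([0.398, 0.165, 0.047], 0.59), ([0.511, 0.275, 0.041], 0.59)]
large_jar [([0.415, 0.255, 0.056], 0.97)]
square_tray [([0.629, 0.272, 0.004], 0.85)]
long_tray [([0.513, 0.095, 0.003], 0.78)]
small_cup [([0.639, 0.018, 0.008], 0.74)]
large_cup [([0.624, 0.146, 0.003], 0.71)]
bar_grip [([0.508, 0.272, 0.04], 0.81)]
scene 414.7755401951532 414.7755401951532 321.5298556513945 194.27956949332625 [0.02432671 0.61225338 0.70352912] [  48.35827889   -0.77213841 -136.26367304] ['image', 'fx', 'fy', 'cx', 'cy', 'position', 'orientation', 'shot']
part [([0.628, 0.273, 0.0], 0.74), ([0.509, 0.266, 0.024], 0.45)]
cutters [([0.411, -0.182, 0.014], 0.78)]
small_jar [([0.398, 0.175, 0.037], 0.54)]
large_jar [([0.408, 0.279, 0.051], 0.97)]
square_tray [([0.
[... 186 characters left out ...]
 0.78)]
{'clock': 1.0, 'joint_positions': array([-5.00998352e+01,  2.20423874e+01,  4.50756149e-01,  9.59499069e-04,
       -6.84107397e+01, -1.48145099e+01]), 'qvel': array([-0.05977575, -0.06914132, -0.04115172, -0.00512195, -0.15617311,
        0.09662271]), 'joint_torque': array([-2.31715558e-04, -3.90476561e+01,  1.87624758e+01,  4.22439069e+00,
        1.55370240e-02, -1.53857684e-05]), 'position': array([ 0.2649646 , -0.56602206,  0.2225323 ]), 'tool_rot': array([ 1.79997936e+02, -1.46874987e-03, -1.54913992e+02]), 'force': array([ 0.00936133,  0.23217278, -0.19727691]), 'wrist_torque': array([ 0.00572847, -0.06218216, -0.00799607]), 'finger_force': 0.0, 'opening': 1.0012632042277954}
```

View pics/top0.png

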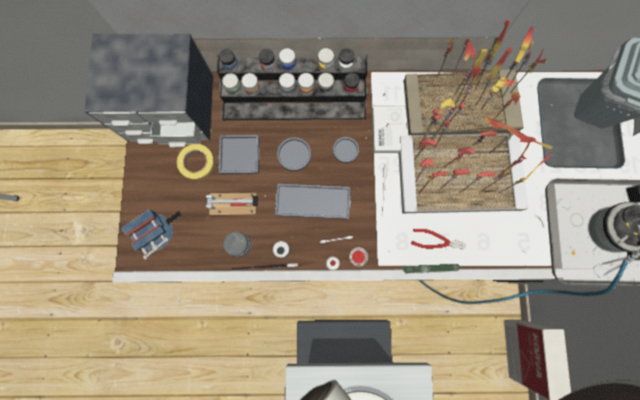

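View pics/scene0.png

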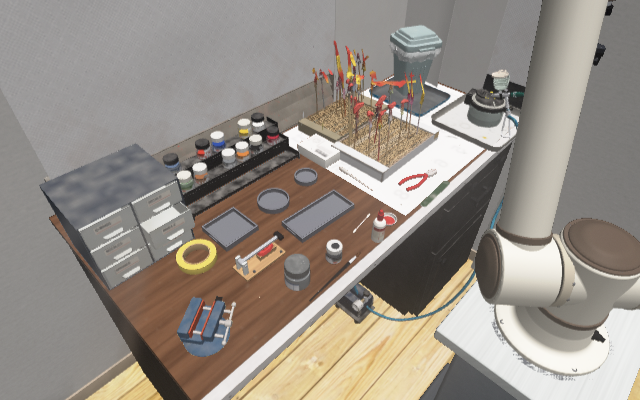

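The top view shows the jig at (232,203), the large jar at (237,243), the small jar at (281,249) and the cutters at (437,240). The trays and cups lie at rows 150-200. Next I'll enlarge crops of the jig and the cutters.

```bash
cat > h.py <<'E'
from workcell import env
import numpy as np, cv2
from scipy.spatial.transform import Rotation as R
def ray(f,u,v,z):
    M=R.from_euler('xyz',f["orientation"],degrees=True).as_matrix()
    d=M@np.array([(u-f["cx"])/f["fx"],-(v-f["cy"])/f["fy"],-1.])
    p=np.array(f["position"]); return p+d*(z-p[2])/d[2]
def cen(f,n,z):
    r=env.trace(f,n)
    out=[]
    for d in r[:2]:
        m=d["mask"].astype(np.uint8); c,s,a=cv2.minAreaRect(cv2.findNonZero(m))
        b=[ray(f,*q,z)[:2] for q in cv2.boxPoints((c,s,a))]
        out.append((round(d["score"],2),np.round(ray(f,*c,z),3),np.round(b,3).tolist(),int(m.sum())))
    return out
def st(): 
    s=env.read_state(); return round(s["clock"],1),np.round(s["position"],4),np.round(s["tool_rot"],1),round(s["opening"],3),round(s["finger_force"],1),np.round(s["force"],1)
E
python3 - <<'E'
from h import *
zs=dict(part=.029,cutters=.008,small_jar=.044,large_jar=.059,square_tray=.015,long_tray=.015,small_cup=.014,large_cup=.016,bar_grip=.03)
for c in("top","scene"):
    f=env.grab_frame(c)
    for n,z in zs.items():
        print(c,n,*cen(f,n,z),sep="\n  ")
i=cv2.imread("pics/top0.png"); s=cv2.imread("pics/scene0.png")
a=cv2.resize(i[180:270,195:300],(400,343),interpolation=cv2.INTER_CUBIC)
b=cv2.resize(i[215:265,395:485],(400,222),interpolation=cv2.INTER_CUBIC)
c=cv2.resize(s[220:300,220:350],(400,246),interpolation=cv2.INTER_CUBIC)
d=cv2.resize(s[160:200,390:450],(400,267),interpolation=cv2.INTER_CUBIC)
o=np.zeros((600,800,3),np.uint8);o[:343,:400]=a;o[:222,400:]=b;o[350:596,:400]=c;o[300:567,400:]=d
cv2.imwrite("pics/crop.png",o)
E
```

```text
top
  part
  (0.64, array([0.505, 0.265, 0.029]), [[0.508, 0.278], [0.508, 0.253], [0.501, 0.253], [0.501, 0.278]], 36)
top
  cutters
  (0.77, array([ 0.422, -0.188,  0.008]), [[0.408, -0.123], [0.455, -0.132], [0.436, -0.254], [0.389, -0.244]], 518)
  (0.25, array([0.515, 0.099, 0.008]), [[0.481, 0.188], [0.561, 0.185], [0.549, 0.009], [0.469, 0.015]], 2436)
top
  small_jar
  (0.72, array([0.401, 0.168, 0.044]), [[0.401, 0.191], [0.424, 0.169], [0.4, 0.144], [0.378, 0.167]], 201)
top
  large_jar
  (0.59, array([0.413, 0.26 , 0.059]), [[0.439, 0.291], [0.439, 0.232], [0.387, 0.231], [0.388, 0.289]], 575)
top
  square_tray
  (0.8, array([0.626, 0.273, 0.015]), [[0.673, 0.323], [0.673, 0.227], [0.579, 0.225], [0.58, 0.319]], 1517)
  (0.42, array([0.625, 0.142, 0.015]), [[0.667, 0.179], [0.667, 0.106], [0.583, 0.106], [0.584, 0.178]], 865)
top
  long_tray
  (0.64, array([0.513, 0.1  , 0.015]), [[0.48, 0.186], [0.555, 0.184], [0.547, 0.012], [0.471, 0.017]], 2311)
top
  small_cup
  (0.81, array([0.635, 0.021, 0.014]), [[0.667, 0.051], [0.666, -0.009], [0.604, -0.008], [0.605, 0.051]], 55
[... 1247 characters left out ...]
 array([0.509, 0.105, 0.015]), [[0.553, 0.184], [0.55, -0.017], [0.463, 0.023], [0.474, 0.208]], 1791)
  (0.38, array([0.424, 0.257, 0.015]), [[0.479, 0.244], [0.439, 0.205], [0.373, 0.27], [0.41, 0.306]], 849)
scene
  small_cup
  (0.93, array([0.635, 0.024, 0.014]), [[0.68, 0.021], [0.638, -0.021], [0.591, 0.027], [0.632, 0.066]], 333)
scene
  large_cup
  (0.74, array([0.621, 0.147, 0.016]), [[0.685, 0.144], [0.628, 0.088], [0.561, 0.15], [0.615, 0.203]], 704)
scene
  bar_grip
  (0.63, array([0.52 , 0.274, 0.03 ]), [[0.537, 0.326], [0.527, 0.21], [0.501, 0.219], [0.513, 0.332]], 200)
  (0.31, array([0.396, 0.173, 0.03 ]), [[0.39, 0.206], [0.429, 0.158], [0.403, 0.138], [0.364, 0.187]], 324)
```

View pics/crop.png

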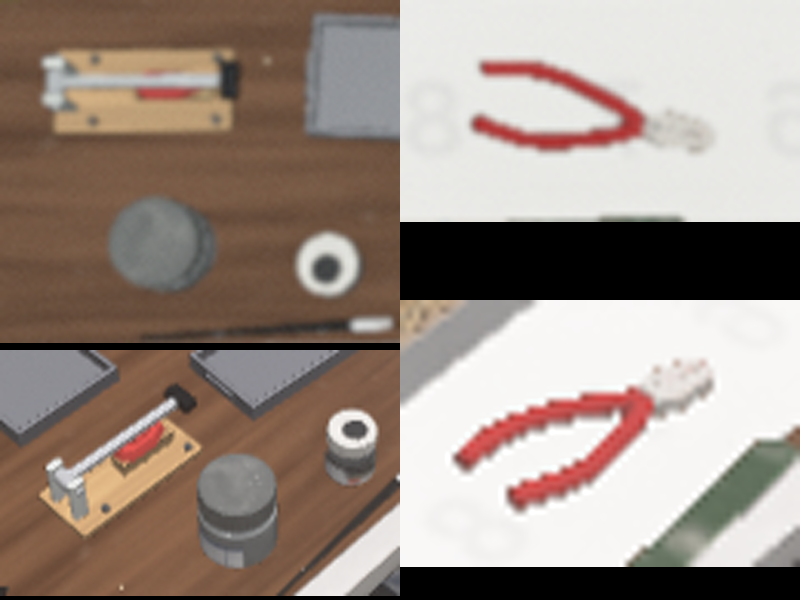

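The crops show the jig bar running from the black grip at top pixel (255,201) to the hinge at (209,202). The part shows at its -x side. The lids are centred at (235,244) and (281,249). The cutters' tips are at (465,244) and the handle ends at (413,236).

```bash
python3 - <<'E'
from h import *
f=env.grab_frame("top"); g=env.grab_frame("scene")
P=dict(grip=(255.1,200.7,.036),hinge=(208.9,201.8,.036),base1=(208.9,193.1,.008),base2=(256.2,193.1,.008),base3=(256.2,214.9,.008),base4=(208.9,214.9,.008),large=(235.2,243.8,.059),small=(281.1,249.3,.044),tip=(465.2,244.3,.006),e1=(413.7,230.1,.006),e2=(411.9,242.9,.006),piv=(449,242.7,.008))
for n,(u,v,z) in P.items(): print(n,np.round(ray(f,u,v,z),4))
k=400/130
Q=dict(grip=(220+180/k,220+49/k,.036),hinge=(220+66/k,220+130/k,.036),large=(220+237/k,220+140/k,.059),small=(220+352/k,220+80/k,.044),tip=(436.8,171.2,.006),e1=(398.7,184.3,.006),e2=(407.3,189.6,.006))
for n,(u,v,z) in Q.items(): print("sc",n,np.round(ray(g,u,v,z),4))
for p,o in [((.51,.23,.03),(180,0,0)),((.51,.23,.03),(180,0,90)),((.41,-.2,.02),(180,0,10))]: print(env.inverse_kinematics(p,o))
E
```

```text
grip [0.5095 0.2289 0.036 ]
hinge [0.5078 0.333  0.036 ]
base1 [0.5335 0.3422 0.008 ]
base2 [0.5327 0.2317 0.008 ]
base3 [0.4812 0.2304 0.008 ]
base4 [0.4821 0.3398 0.008 ]
large [0.4112 0.2653 0.059 ]
small [0.3996 0.168  0.044 ]
tip [ 0.4099 -0.2488  0.006 ]
e1 [ 0.4434 -0.1326  0.006 ]
e2 [ 0.414 -0.127  0.006]
piv [ 0.4137 -0.2114  0.008 ]
sc grip [0.5093 0.2276 0.036 ]
sc hinge [0.509  0.3289 0.036 ]
sc large [0.4083 0.2678 0.059 ]
sc small [0.3985 0.1692 0.044 ]
sc tip [ 0.4022 -0.2492  0.006 ]
sc e1 [ 0.4435 -0.131   0.006 ]
sc e2 [ 0.4152 -0.1293  0.006 ]
[ 4.08709824e+01  2.79706827e+01 -2.20151997e+01  2.54444375e-14
 -4.00141176e+01  4.91290176e+01]
[ 40.87098244  27.97068268 -22.01519972   0.         -40.01411761
 139.12901756]
[-5.49765081e+00  2.14994074e+01 -3.70238432e+01  2.54444375e-14
 -3.14767495e+01  1.05497651e+02]
```

```bash
python3 - <<'E'
import cv2,numpy as np
i=cv2.imread("pics/top0.png"); s=cv2.imread("pics/scene0.png")
a=cv2.resize(i[30:180,80:225],(400,414)); b=cv2.resize(s[140:290,40:215],(400,343))
o=np.zeros((420,800,3),np.uint8);o[:414,:400]=a;o[:343,400:]=b
cv2.imwrite("pics/cab.png",o)
E
```

```text
(no output)
```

View pics/cab.png

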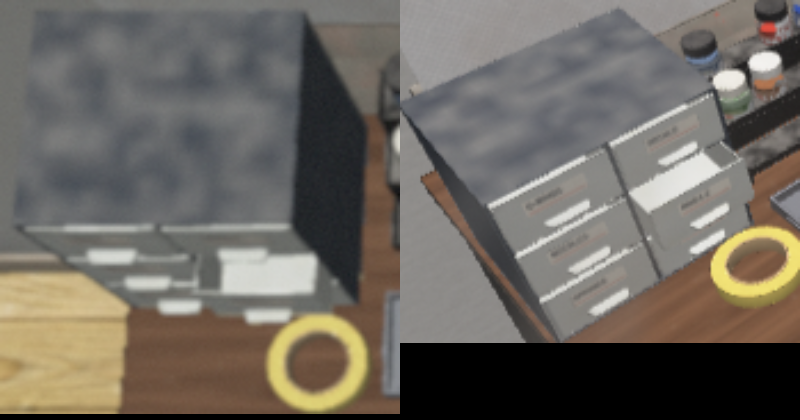

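The cabinet drawer sits at about x≥0.63, y≥0.345, which is clear of the bar swing. I'll start with the cutters.

```bash
cat >> h.py <<'E'
def mv(x,y,z,rate=.15,fl=None,rot=None): return env.move_straight([x,y,z],rot,rate,fl)
E
python3 - <<'E'
from h import *
env.gripper_to(.5)
env.goto([.414,-.2145,.12],[180,0,79])
print(mv(.414,-.2145,.0025,.1,8),st())
env.gripper_to(0,30); print(st())
mv(.414,-.2145,.10); print(st())
env.goto([.5117,.073,.10],[180,0,87]); print(st())
f=env.grab_frame("scene");cv2.imwrite("pics/s1.png",cv2.resize(f["image"][120:270,240:480],(800,500)))
E
```

```text
False (7.2, array([ 0.4145, -0.2146,  0.003 ]), array([179.9,  -0. ,  79. ]), 0.5, 0.0, array([-0.6,  0.3,  0.3]))
(7.8, array([ 0.4142, -0.2145,  0.0026]), array([180.,  -0.,  79.]), 0.192, 26.1, array([-0.3,  1.3,  1.2]))
(8.6, array([ 0.4131, -0.2143,  0.0992]), array([-179.9,   -0. ,   79. ]), 0.194, 26.3, array([-0.5, -0.1, -0.5]))
(9.8, array([0.5111, 0.0721, 0.0995]), array([-179.9,    0. ,   86.9]), 0.192, 26.4, array([-0.3, -0.6, -1.8]))
```

View pics/s1.png

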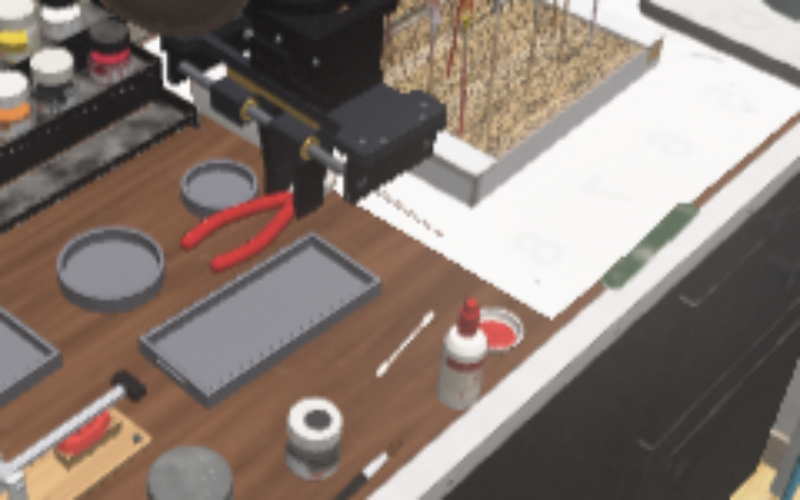

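The cutters are held level above the long tray. I'll lower them and then do the bar.

```bash
python3 - <<'E'
from h import *
print(mv(.5117,.073,.0072,.08,6),st())
env.gripper_to(.3); env.dwell(.2)
mv(.5117,.073,.12,.12); print(st())
# bar
X,HY,HZ,r=.509,.3305,.036,.102
env.gripper_to(.5)
env.goto([X,HY-r,.10],[180,0,90])
print(mv(X,HY-r,.019,.1,8),st())
env.gripper_to(0,10); print(st())
f=env.grab_frame("scene");cv2.imwrite("pics/s2.png",cv2.resize(f["image"][130:290,200:440],(800,533)))
E
```

```text
False (11.1, array([0.5122, 0.0733, 0.0077]), array([179.9,  -0. ,  87. ]), 0.192, 26.4, array([ 0.9, -0.1, -1.6]))
(12.9, array([0.5111, 0.0728, 0.1192]), array([-179.9,    0. ,   87. ]), 0.298, 0.0, array([ 0.7, -0.4, -0.2]))
False (15.2, array([0.5095, 0.2287, 0.0196]), array([179.9,  -0. ,  90. ]), 0.5, 0.0, array([ 0.5,  0.3, -0.8]))
(15.7, array([0.5101, 0.2287, 0.0195]), array([ 1.799e+02, -1.000e-01,  9.000e+01]), 0.274, 10.0, array([ 3.5, -1.6,  0.1]))
```

View pics/s2.png

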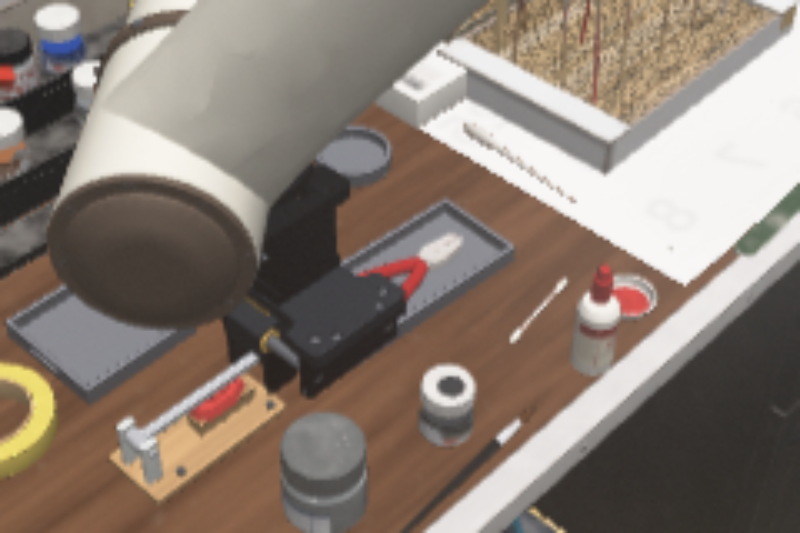

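The cutters lie in the tray and the bar grip is held (opening 23.8 mm). Now I'll swing the bar.

```bash
python3 - <<'E'
from h import *
X,HY,HZ,r=.5097,.3307,.036,.102
R0=R.from_euler('xyz',[180,0,90],degrees=True)
for th in np.linspace(0,1.74,11)[1:]:
    tau=25*th/1.74; t=np.radians(tau)
    d=np.array([0,np.sin(t),-np.cos(t)])
    p=np.array([X,HY-r*np.cos(th),HZ+r*np.sin(th)])+.0165*d
    o=(R.from_euler('x',tau,degrees=True)*R0).as_euler('xyz',degrees=True)
    env.move_straight(p.tolist(),o.tolist(),.08)
    s=st(); print(round(th,2),s[0],s[1],s[3:])
    if np.linalg.norm(s[5])>30: print("STOP");break
f=env.grab_frame("scene");cv2.imwrite("pics/s3.png",cv2.resize(f["image"][110:310,140:440],(800,533)))
E
```

```text
0.17 16.1 [0.5101 0.2313 0.0374] (0.273, 10.0, array([ 3.3,  0.7, -0. ]))
0.35 16.5 [0.5101 0.2366 0.0543] (0.273, 10.0, array([ 2. ,  1.8, -0. ]))
0.52 16.9 [0.51   0.2446 0.0702] (0.27, 10.0, array([ 3.9,  1.9, -0.8]))
0.7 17.3 [0.51   0.2551 0.0848] (0.273, 10.0, array([ 4.3,  0. , -2.3]))
0.87 17.6 [0.5099 0.2681 0.0975] (0.274, 10.0, array([ 5.7, -0.3, -0.4]))
1.04 18.0 [0.5098 0.2832 0.108 ] (0.276, 10.0, array([ 4.4, -1. ,  1.3]))
1.22 18.4 [0.5097 0.3    0.116 ] (0.274, 10.0, array([ 3.4, -1.8,  2.3]))
1.39 18.8 [0.5097 0.3181 0.121 ] (0.272, 10.0, array([ 3.9, -1. ,  3.6]))
1.57 19.2 [0.5097 0.3366 0.1229] (0.274, 10.0, array([2.9, 0.4, 4.1]))
1.74 19.6 [0.5096 0.3549 0.1217] (0.274, 10.0, array([2.5, 0.2, 5.6]))
```

View pics/s3.png

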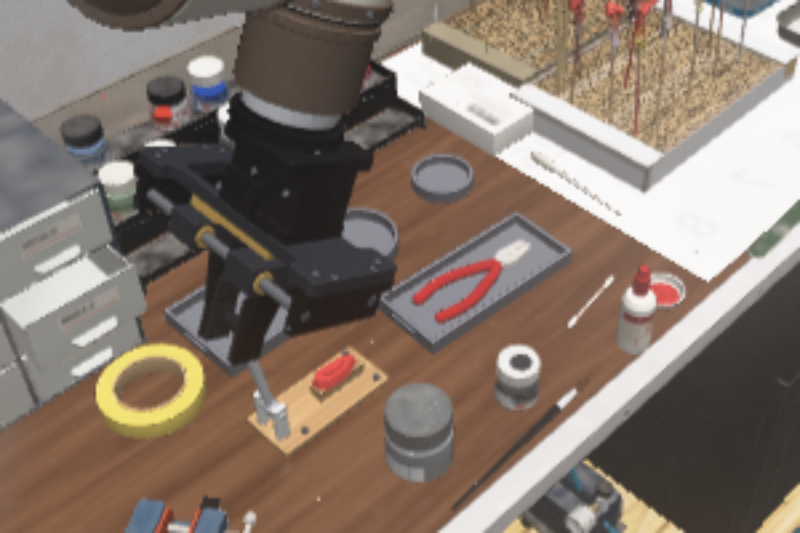

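The bar is past vertical and the cutters are lying in their tray. I'll release the bar, back off and look at the part.

```bash
python3 - <<'E'
from h import *
mv(.5097,.358,.121,.05,15); print(st())
env.gripper_to(.6); env.dwell(.2)
p=np.array(env.read_state()["position"]); t=np.radians(25)
mv(*(p-np.array([0,np.sin(t),-np.cos(t)])*.09),.12)
env.goto([.42,.1,.25],[180,0,90]); env.dwell(.3)
for c,z in(("top",.029),("scene",.029)):
    f=env.grab_frame(c)
    for n in("part",): print(c,[(np.round(d["xyz"],4),round(d["score"],2)) for d in env.search_frame(f,n)],cen(f,n,.027))
    b=(f["image"][170:270,190:310] if c=="top" else f["image"][200:320,200:350]); cv2.imwrite(f"pics/p_{c}.png",cv2.resize(b,(400,int(400*b.shape[0]/b.shape[1])),interpolation=cv2.INTER_CUBIC))
    cv2.imwrite(f"pics/full1_{c}.png",f["image"])
a=cv2.imread("pics/p_top.png");b=cv2.imread("pics/p_scene.png");o=np.zeros((340,800,3),np.uint8);o[:a.shape[0],:400]=a;o[:b.shape[0],400:]=b;cv2.imwrite("pics/p.png",o);print(st())
E
```

```text
(19.9, array([0.5096, 0.358 , 0.1212]), array([180., -25.,  90.]), 0.275, 10.0, array([1.5, 0.9, 5.2]))
top [(array([0.6378, 0.283 , 0.0056]), 0.68)] []
scene [(array([0.508 , 0.2674, 0.0252]), 0.69), (array([0.4052, 0.2751, 0.0529]), 0.69)] [(0.7, array([0.506, 0.27 , 0.027]), [[0.52, 0.285], [0.513, 0.247], [0.492, 0.255], [0.499, 0.292]], 122)]
(23.3, array([0.42, 0.1 , 0.25]), array([-180.,    0.,   90.]), 0.599, 0.0, array([ 0.5, -0.5,  0.1]))
```

View pics/p.png

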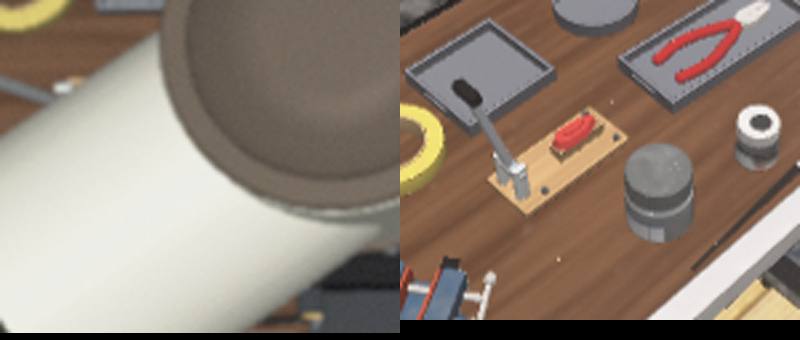

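The bar stays open, and the part is on its rest at about (0.508, 0.267). Next I'll grasp it.

```bash
python3 - <<'E'
from h import *
env.gripper_to(.5)
env.goto([.509,.266,.11],[180,0,90])
print(mv(.509,.266,.0185,.1,6),st())
env.gripper_to(0,15); print(st())
mv(.509,.266,.09,.1); print(st())
env.goto([.614,.264,.09],[180,0,90]); print(st())
print(mv(.614,.264,.0065,.08,5),st())
f=env.grab_frame("scene");b=f["image"][150:300,170:330];cv2.imwrite("pics/s4.png",cv2.resize(b,(640,600),interpolation=cv2.INTER_CUBIC))
E
```

```text
False (25.8, array([0.5095, 0.2663, 0.0192]), array([ 1.799e+02, -1.000e-01,  9.000e+01]), 0.504, 0.0, array([ 0.2, -0.9,  0. ]))
(26.4, array([0.509 , 0.2661, 0.0187]), array([180.,  -0.,  90.]), 0.19, 15.0, array([-1.1,  0.1,  0.8]))
(27.2, array([0.5085, 0.2657, 0.0894]), array([-179.9,    0. ,   90. ]), 0.194, 15.0, array([ 0.1,  0. , -0.4]))
(27.7, array([0.6139, 0.2631, 0.088 ]), array([-1.798e+02,  1.000e-01,  8.990e+01]), 0.193, 15.0, array([-0.5, -0.3, -0.2]))
False (28.9, array([0.6145, 0.2643, 0.0072]), array([179.9,  -0. ,  90. ]), 0.194, 15.0, array([-0. , -0.5,  0. ]))
```

View pics/s4.png

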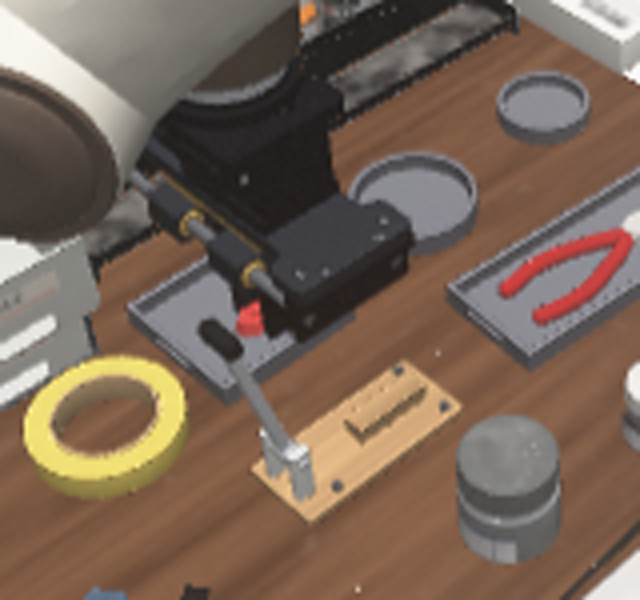

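The part is held inside the square tray. I'll lower it the last few millimetres, release, then do the small jar.

```bash
python3 - <<'E'
from h import *
print(mv(.614,.264,.0042,.02,3),st())
env.gripper_to(.33); env.dwell(.2)
mv(.614,.264,.12,.12)
# small jar
env.gripper_to(.75)
env.goto([.3993,.1685,.13],[180,0,90])
print(mv(.3993,.1685,.019,.1,6),st())
env.gripper_to(0,15); print(st())
mv(.3993,.1685,.12,.1); print(st())
f=env.grab_frame("scene");b=f["image"][150:310,170:410];cv2.imwrite("pics/s5.png",cv2.resize(b,(780,520),interpolation=cv2.INTER_CUBIC))
print(cen(f,"small_cup",.014))
E
```

```text
False (29.2, array([0.6142, 0.2642, 0.0045]), array([180.,  -0.,  90.]), 0.191, 15.4, array([-0.4,  0.2,  1.1]))
False (34.2, array([0.3997, 0.1688, 0.0194]), array([180.,  -0.,  90.]), 0.748, 0.0, array([-0.2,  0.5, -0.3]))
(34.9, array([0.3994, 0.1686, 0.0192]), array([180.,  -0.,  90.]), 0.397, 15.0, array([-0.7,  0.5,  2.2]))
(36.0, array([0.3989, 0.1681, 0.1194]), array([-1.799e+02,  1.000e-01,  9.000e+01]), 0.396, 15.0, array([-0.7, -0.3, -0.8]))
[(0.41, array([0.623, 0.041, 0.014]), [[0.633, 0.057], [0.633, 0.017], [0.612, 0.026], [0.613, 0.065]], 39)]
```

View pics/s5.png

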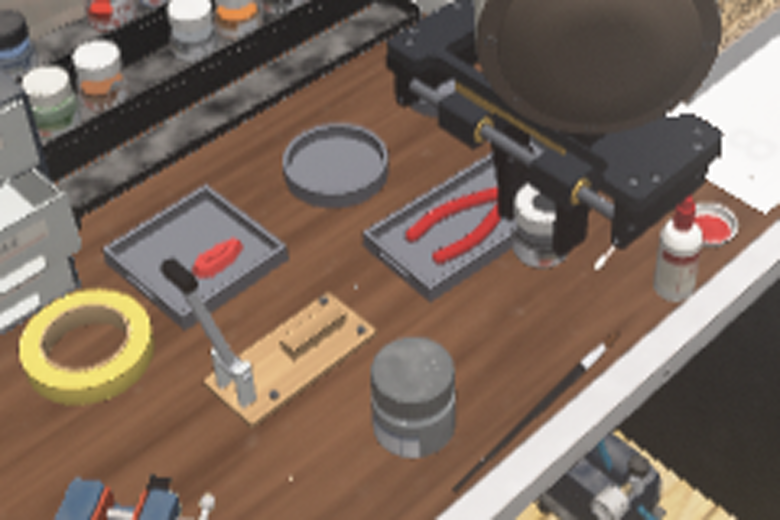

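The part lies in the square tray and the small jar is held upright. Next come its cup and then the large jar.

```bash
python3 - <<'E'
from h import *
env.goto([.635,.0225,.12],[180,0,0]); print(st())
print(mv(.635,.0225,.0242,.08,5),st())
print(mv(.635,.0225,.0225,.02,3),st())
env.gripper_to(.6); env.dwell(.2)
mv(.635,.0225,.14,.12); print(st())
env.gripper_to(1.0)
env.goto([.410,.266,.15],[180,0,90])
print(mv(.410,.266,.03,.1,6),st())
env.gripper_to(0,25); print(st())
mv(.410,.266,.13,.1); print(st())
f=env.grab_frame("scene");b=f["image"][130:310,190:430];cv2.imwrite("pics/s6.png",cv2.resize(b,(780,585),interpolation=cv2.INTER_CUBIC))
E
```

```text
(37.2, array([0.6343, 0.0229, 0.1194]), array([1.8e+02, 1.0e-01, 1.0e-01]), 0.394, 15.0, array([-0.4, -0.2,  0. ]))
False (38.5, array([0.6355, 0.0226, 0.0249]), array([-1.8e+02, -1.0e-01,  0.0e+00]), 0.395, 15.0, array([ 0.4, -0.9,  0.1]))
False (38.8, array([0.6357, 0.0227, 0.0233]), array([-1.8e+02, -1.0e-01,  0.0e+00]), 0.397, 15.0, array([0.4, 0.6, 0.5]))
(40.8, array([0.6343, 0.0224, 0.139 ]), array([ 1.8e+02,  1.0e-01, -0.0e+00]), 0.599, 0.0, array([-0.2,  0.7, -0.1]))
False (44.2, array([0.4103, 0.2664, 0.0305]), array([ 1.799e+02, -1.000e-01,  9.000e+01]), 1.0, 0.0, array([ 0.4, -0.7, -0.2]))
(45.0, array([0.4103, 0.2664, 0.0302]), array([180.,  -0.,  90.]), 0.58, 25.0, array([0.8, 0.2, 2.3]))
(46.1, array([0.4095, 0.2656, 0.1293]), array([-1.799e+02,  1.000e-01,  9.000e+01]), 0.584, 25.0, array([-0.7,  0.3, -1.3]))
```

View pics/s6.png

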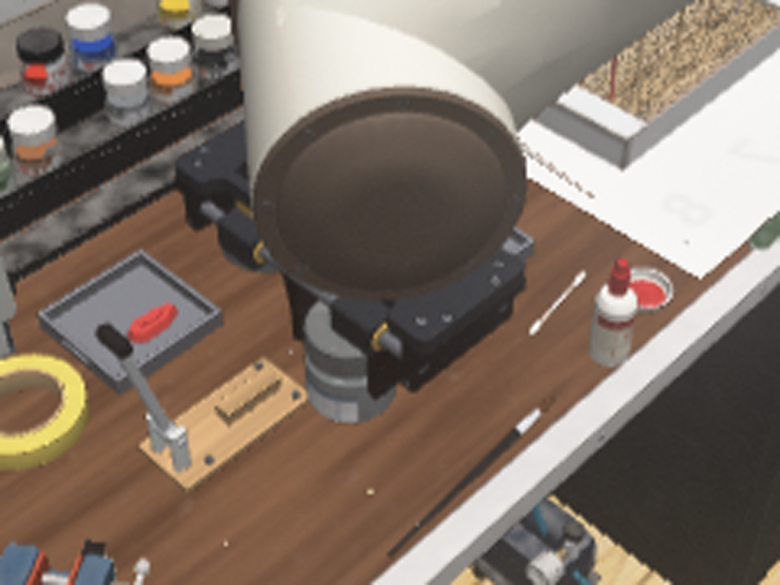

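The large jar is held upright. I'll place it in the large cup.

```bash
python3 - <<'E'
from h import *
env.goto([.625,.145,.13],[180,0,0]); print(st())
print(mv(.625,.145,.0355,.08,5),st())
print(mv(.625,.145,.0335,.02,3),st())
env.gripper_to(.8); env.dwell(.2)
mv(.625,.145,.16,.12); print(st())
env.goto([.35,-.3,.3],[180,0,0]); env.dwell(.5)
o=np.zeros((600,800,3),np.uint8)
f=env.grab_frame("scene");b=f["image"][150:310,170:370];o[:320,:400]=cv2.resize(b,(400,320),interpolation=cv2.INTER_CUBIC)
f=env.grab_frame("top");b=f["image"][120:270,200:380];o[:333,400:]=cv2.resize(b,(400,333),interpolation=cv2.INTER_CUBIC)
cv2.imwrite("pics/s7.png",o[:340]);print(st())
E
```

```text
(47.2, array([0.6243, 0.1452, 0.1294]), array([1.8e+02, 1.0e-01, 1.0e-01]), 0.582, 25.0, array([-0.5,  0.1, -1. ]))
False (48.5, array([0.6255, 0.1452, 0.0362]), array([-1.8e+02, -1.0e-01,  0.0e+00]), 0.581, 25.0, array([ 0. ,  0.3, -1.4]))
False (48.8, array([0.6258, 0.1453, 0.0343]), array([-1.8e+02, -1.0e-01,  0.0e+00]), 0.581, 25.0, array([1.5, 0.1, 1.3]))
(50.9, array([0.6244, 0.1448, 0.1589]), array([ 1.8e+02,  1.0e-01, -0.0e+00]), 0.799, 0.0, array([ 0.3,  0. , -0.8]))
(53.4, array([ 0.35, -0.3 ,  0.3 ]), array([-180.,    0.,    0.]), 0.801, 0.0, array([ 0.2, -0.2,  0.2]))
```

View pics/s7.png

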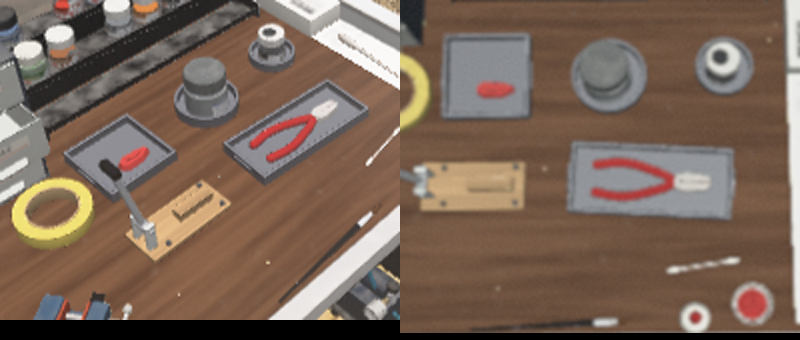

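Both views show both jars upright in their cups, the cutters flat in the long tray, the part flat in the square tray and the bar open. I'll hand it in.

```bash
python3 -c "
from workcell import env
print(env.close_job())"
```

```text
the job is handed in; nothing more can be done
None
```

The job is handed in: the bar was swung open first and stayed open, the part and the cutters lie flat in their trays, and both jars stand upright in their cups, with the robot clear at about 53 s of the 136 s allowed.

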